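Pull-test a bottle closure on the dispensary's spring gauge

TASK

Pull-test the closure of the small square bottle that lies on the table: hang its neck in the fork of the pull gauge with the cap on the gauge's side, draw the bottle straight back until the gauge's pointer stands on the broad mark, and hold it there for two seconds without straining it past the mark. Then ease it back to zero without letting the spring snap home, lift the bottle out, and lay it on its side on the narrow sloped rest for the leak check, cap end downhill, close to the lip. Leave the other things on the table where they are.

Things in the scene. Friction and masses are not known exactly. Their poses are not given: they have to be found in the camera images.
- bottle: Square white plastic bottle lying on a flat side, 40 to 85 g. Origin: centre of the underside of its body; x runs along the bottle to the cap, z up. Body x -26 to 26 mm, 30 x 30 mm in section (grip it across y); then a round neck, 12 mm across, x 26 to 40; then a round cap, 26 mm across, x 40 to 56. Axis of neck and cap at z = 15 mm.
- bottle_mid (a point): Middle of the bottle's square body (15 mm above its underside).
- bottle_cap (a point): Middle of the bottle's cap, 48 mm from the middle of the body along the bottle's x.
- gauge: Bench pull gauge, fixed; place and yaw vary. Origin: on the table under the fork's home place. Base plate x -32 to 165 mm, 84 wide, 12 thick; grey housing x 50 to 160 mm, 70 wide, top at 95 mm, with a white scale and the pointer on top. The fork in front is pulled out along the gauge's -x. Thin marks at 0, 10, 20, 40 mm, a broad mark (6 mm) at 30 mm.
- fork: The gauge's steel fork; slides out along the gauge's -x, up to 68 mm; a weak spring (1 N) draws it home. Axes as the gauge's; origin on the table under its upright plate: 5 mm thick (x -2.5 to 2.5), 37 wide, slot 17 mm wide and open on top, slot floor at z = 60 mm, prong tops at 98. A 12 mm rod at z = 42 runs back to the housing. The neck fits the slot, the cap does not.
- fork_slot (a point): Middle of the floor of the fork's slot (60 mm above the table); moves with the fork.
- pointer (a joint): The gauge's reading in m: 0 at rest, 0.030 on the broad mark, 0.045 at the end stop. The fork first moves through 4 to 18 mm of free play (differs each time, hidden in the housing), then takes the pointer along one to one. The pointer's spring needs 2 N to start and 250 N/m more, 9.5 N on the broad mark; the fork's weak spring adds about 1.5 N.
- cradle: Sloped shelf of the fixed rest, bare aluminium; place and yaw vary. Origin: on its top face, 82 mm above the table. x points downhill along the shelf (a fall of 0.30 rad, 17 degrees), z square to it. The shelf runs from x -32 to 64 mm, 22 mm wide, narrower than the bottle; at the low end a lip (x 60 to 64 mm) stands 9 mm high. The bottle's origin belongs near this origin, its x along this x.
- carton: Bystander: orange medicine carton, 55 x 105 x 32 mm. Origin: centre of its underside.
- syrup: Bystander: small brown glass bottle, standing, 42 mm across, 105 mm tall. Origin: centre of its underside.
- mouthwash: Bystander: green bottle, standing, 52 mm across, 125 mm tall. Origin: centre of its underside.
- jar: Bystander: white round jar, standing, 56 mm across, 60 mm tall. Origin: centre of its underside.
- tube: Bystander: flat white ointment tube lying down, 103 x 30 x 14 mm. Origin: centre of its underside.
- blister: Bystander: silvery blister strip, 95 x 38 x 6 mm. Origin: centre of its underside.
- smallpack: Bystander: small plain cardboard pack, 70 x 35 x 20 mm. Origin: centre of its underside.
Not all that is in view belongs to the job. What is shaped like the bottle but yellow is not meant.

How it is judged (in metres and radians):
On the way, in this order (a step that is already met when the one before it is completed fails the run):
1. the bottle, pulling the fork by its cap, holds the pointer on the broad mark (27 to 33 mm) for one second (value of joint pointer between 0.0265 and 0.0335 m and contact force between bottle and fork above 5 N), for 1 s.
2. the pointer is back at zero (below 3 mm) (value of joint pointer below 0.003 m), for 0.1 s.
At the end, for the whole second after the job is handed in: The bottle lies at rest on the sloped shelf, cap end downhill: the middle of its body within 14 mm uphill and 10 mm downhill of the shelf's origin point (cap up to 18 mm from the lip), within 8 mm of the shelf's middle line, lying flat on it and in line within 0.15 rad; the pointer is at zero (x of bottle_mid in the frame of cradle between -0.014 and 0.01 m and y of bottle_mid in the frame of cradle between -0.008 and 0.008 m and z of bottle_mid in the frame of cradle between 0.011 and 0.0195 m and x of bottle_cap in the frame of cradle above 0.035 m and angle between the x axis of bottle and the x axis of cradle, either way round below 0.15 rad and contact force between bottle and cradle above 0.1 N and linear speed of bottle below 0.02 m/s and value of joint pointer below 0.003 m); the robot touches nothing.
It fails at once if the pointer is pulled past 37 mm (closure strained) (value of joint pointer above 0.037 m).
It fails at once if the pointer snaps back faster than 0.2 m/s (velocity of joint pointer below -0.2 m/s).
It fails at once if a bystander is moved by more than 30 mm (distance of any of carton, syrup, mouthwash, jar, tube, blister, smallpack from where it was at the start of the episode above 0.03 m).
It also fails if it takes over 51 s, if anything falls off the work surface, if the arm or the gripper's body presses on something with over 40 N, if the wrist force passes 120 N, or if a joint passes its speed limit or range.

ROBOT

A 7-joint arm with a two-finger parallel gripper is mounted at the origin on the work surface. World frame = base frame: x ahead of the robot, y to its left, z up, the work surface at z = 0. Lengths are in m, angles in degrees, forces in N, time in s.
With the tool pointing down it reaches from about 0.425 to 0.875 m from the base axis. Payload 4.7 kg.
Tool frame: the origin (TCP) lies at the very end of the fingers, on their centre line; the grasp point (between the pads) lies 19 mm behind it; z points along the fingers, y is the line along which they close (so a half turn about z gives the same grasp; the last joint's range is limited). The gripper opens to 87 mm and grips with 3 to 60 N. Pads are 19 mm wide; open, the fingers measure 117 mm over their backs; the gripper's body (75 mm by 190 mm) begins 51 mm behind the grasp point.
Start: joints at [66.583, 18.392, -4.016, 83.108, 1.295, 78.541, -3.26], TCP at [0.267, -0.593, 0.223] pointing down, gripper open.
Joint ranges: [-163.93, 163.93], [-17.29, 119.83], [-79.2, 71.16], [3.27, 140.29], [-89.18, 269.18], [5.43, 117.66], [-154.24, 154.24]. Speed limits (degrees/s): [147.25, 147.25, 180, 180, 180, 180, 180].

INTERFACE

Orientations are given as [roll, pitch, yaw] about the fixed x, y, z axes, in that order (R = Rz(yaw) Ry(pitch) Rx(roll)).
In Python, from cell import get_obs, cams, ticket, finder gives the robot as it stands.
- The arm moves only by the shell command python3 -m creep 'ROWS' [FORCE]. ROWS is text: rows parted by semicolons, each of 5 numbers parted by spaces: the shift along the world's x, y, z in m, then the turn about the world's z in degrees, then the finger opening in m, from 0 to 0.087. A call has 1 to 8 rows; each row shifts and turns the commanded pose from where the row before left it; what a row does not reach is not made up. A row lasts 1/8 s, in which the tool goes at most 62.5 mm and 10.7 degrees, less where a joint would pass 70% of its speed; a pose out of reach is approached as far as the arm can. A call with a gripper value outside its range is refused whole. The fingers move at their own pace and stop on an object; FORCE is the grip in N (left out, the last holds). Time passes only in rows, so rows that do not move let the fingers close. It gives the time, the measured TCP pose, the force, the opening and the grip force at its end, in the units of the state.
- get_obs(): the state, without advancing time (a new reading comes with each control period).
- cams.read_camera(name): name is "scene" or "top" or "wrist"; returns the picture (420x560x3 uint8, red, green, blue); there is no depth.
- cams.calibration(name): a dict with "fx", "fy", "cx", "cy" (pixels), "k1" (the pictures are not rectified: a ray, as slopes to the right and down, at radius r is drawn at 1 + k1 r^2 times it, then the intrinsics apply), "extrinsics" (4x4, takes a point from world to camera coordinates). Camera axes: x right, y down, z forward; pixel columns grow to the right and rows downward; lengths in m; the calibration is good to about 2 mm. A picture is of the moment at which its call begins: read the wrist's pose just before it. calibration takes no time and is no camera call; for the wrist camera it gives the pose at the moment of the call.
- ticket.sign_off(): hands the job in; it is judged then, once.
Trained networks look in the newest picture that a camera, given by its name, has taken for a name from the list of things; names that differ only in an ending like _2 or _b are one class to them, and where a whole thing is asked for, a point or a joint stands for the part that bears it (a point fixed in the world has none). Each returns a list of dicts, best first, with "p" (0 to 1); they miss things now and then, are a little off and sometimes report something else, mostly with a low value. They report only what shows in the picture. A call takes as long as a camera call. They do not tell look-alikes from the thing itself.
- finder.masks_of(name, camera): "mask" (420x560 bool, what is visible of it) and "xy" ([column, row] in pixels, amid what is visible of it).
- finder.tip_of(name, camera): "xy" ([column, row] in pixels: a listed point, or the origin of a listed thing).
The state is a dict: "time_s": time; "qpos": joint angles; "joint_velocities": joint speeds; "effort": joint torques, N m; "tool_pos": TCP position; "tool_rot": TCP orientation; "force": force on the tool from outside, world axes, zero at the start; "wrist_torque": the same for the moment, N m; "grip_width": finger opening in m; "grasp_force": force on a finger pad.
Only numpy, scipy, OpenCV 4.12 (cv2) and the standard library are available. Lean on these libraries where they do the work, as an engineer would, in place of code of your own. Each camera call takes 0.05 s, during which the arm holds its last target. There are 200 camera calls.

## Working session

There is one attempt and no reset: what is moved stays moved. The work goes in short steps, Python scripts to look and compute and a shell command to move; the robot and the scene stay as the last step left them, time stands still between calls to the robot, and variables do not carry over. Pictures are saved under pics/ and viewed, at most 10 in all, crops included, and the job is handed in when it is done.

```bash
mkdir -p pics; ls
cat > h.py <<'E'
import numpy as np, cv2
from cell import get_obs, cams, ticket, finder
def cal(n):
    c=cams.calibration(n); K=np.array([[c['fx'],0,c['cx']],[0,c['fy'],c['cy']],[0,0,1.]])
    return K,np.array([c['k1'],0,0,0,0.]),np.array(c['extrinsics'])
def ray(n,xy,C=None):
    K,d,E=C or cal(n); p=cv2.undistortPoints(np.array([[xy]],float),K,d)[0,0]
    return -E[:3,:3].T@E[:3,3], E[:3,:3].T@np.array([p[0],p[1],1])
def onz(n,xy,z,C=None):
    o,v=ray(n,xy,C); return o+v*(z-o[2])/v[2]
def proj(n,P,C=None):
    K,d,E=C or cal(n); return cv2.projectPoints(np.array(P,float).reshape(-1,3),cv2.Rodrigues(E[:3,:3])[0],E[:3,3],K,d)[0][:,0]
def tri(obs):
    A=np.zeros((3,3));b=np.zeros(3)
    for o,v in obs:
        v=v/np.linalg.norm(v);M=np.eye(3)-np.outer(v,v);A+=M;b+=M@o
    return np.linalg.solve(A,b)
E
python3 - <<'E'
from h import *
np.set_printoptions(precision=4,suppress=True)
ims=[]
for n in ["scene","top"]:
    im=cams.read_camera(n); cv2.imwrite(f"pics/{n}0.png",im[:,:,::-1])
    for t in ["bottle","gauge","fork","fork_slot","cradle","bottle_mid","bottle_cap"]:
        print(n,t,[(round(r['p'],2),np.round(r['xy'],1)) for r in finder.tip_of(t,n)[:3]])
print(get_obs())
E
```

```text
pics
scene bottle [(0.78, array([383.8, 205.4])), (0.57, array([365.8, 235.8]))]
scene gauge [(0.62, array([269.7, 229.8]))]
scene fork [(0.64, array([274.6, 229.7]))]
scene fork_slot [(0.75, array([272.1, 229.4]))]
scene cradle [(0.74, array([179.1, 206.7]))]
scene bottle_mid [(0.92, array([383.7, 205.5])), (0.89, array([369.4, 231.9]))]
scene bottle_cap [(0.83, array([356., 236.])), (0.55, array([393.3, 217.7]))]
top bottle [(0.51, array([186.2, 229.4])), (0.46, array([192.6, 229. ])), (0.46, array([204.7, 205.6]))]
top gauge [(0.88, array([284.2, 206.5]))]
top fork [(0.64, array([363.7, 163. ])), (0.52, array([356.3, 212.6])), (0.51, array([280.2, 204.7]))]
top fork_slot [(0.63, array([279. , 202.3])), (0.44, array([195.2, 168.1]))]
top cradle [(0.57, array([190.7, 228.8])), (0.57, array([242.1, 268.6])), (0.53, array([356.3, 215.4]))]
top bottle_mid [(0.52, array([204.7, 202.6])), (0.46, array([189.9, 229.1])), (0.45, array([197. , 166.1]))]
top bottle_cap [(0.5, array([184.4, 214. ])), (0.44, array([219.3, 195.6]))]
{'time_s': 0.8, 'qpos': array([66.5843, 18.3907, -4.0153, 83.108 ,  1.2952, 78.54  , -3.2602]), 'joint_velocities': array([ 0.0003,  0.1076, -0.0302, -0.0063,  0.1557, -0.0191, -0.0325]), 'effort': array([  0.0004, -49.1041,  -0.4031, -31.2751,  -0.0638,   0.0335,
         0.    ]), 'tool_pos': array([ 0.2667, -0.5928,  0.2226]), 'tool_rot': array([179.9935,   0.0031,  24.2236]), 'force': array([ 0.5351,  0.1984, -0.3102]), 'wrist_torque': array([-0.0274, -0.0062, -0.0121]), 'grasp_force': 0.0, 'grip_width': 0.08690493962769835}
```

View pics/scene0.png

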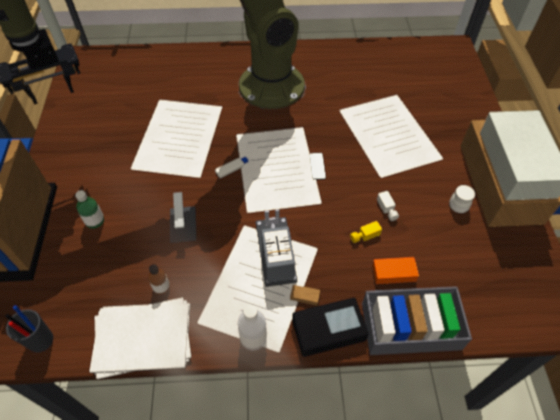

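View pics/top0.png

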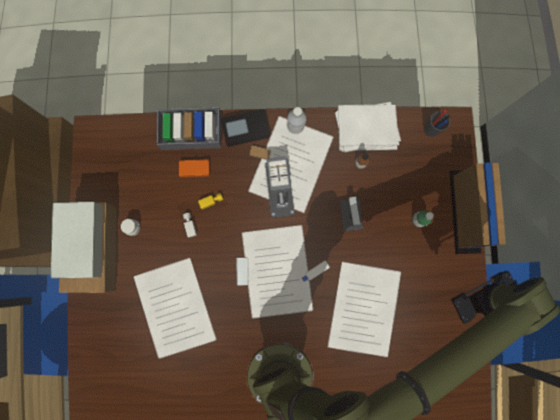

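Candidates: the white square bottle is at scene (388,206) / top (189,225). The yellow look-alike is at scene (368,233) / top (210,201). The jar at scene (462,199) is also white, but round. I choose the white one and will check it in one close crop, together with the gauge and rest.

Run:
```python
from h import *
s=cv2.imread("pics/scene0.png");t=cv2.imread("pics/top0.png")
def c(im,x,y,w=66,h=74): return cv2.resize(im[y-h//2:y+h//2,x-w//2:x+w//2],(264,296),interpolation=cv2.INTER_CUBIC)
cv2.imwrite("pics/crop0.png",np.vstack([np.hstack([c(s,388,212),c(s,275,245),c(s,181,215)]),np.hstack([c(t,195,215),c(t,279,182),c(t,352,213)])]))
np.set_printoptions(precision=4,suppress=True)
print(onz("top",(189,226),.015),onz("scene",(388,206),.015),onz("top",(279,202),.06),onz("scene",(272,229.4),.06))
C=cal("top");print(-C[2][:3,:3].T@C[2][:3,3]); C=cal("scene");print(-C[2][:3,:3].T@C[2][:3,3],C[0])
```

```text
[0.5205 0.3014 0.015 ] [0.5266 0.3039 0.015 ] [ 0.5908 -0.0139  0.06  ] [ 0.6153 -0.023   0.06  ]
[0.3596 0.0059 1.6387]
[ 1.3019 -0.0395  1.142 ] [[495.253    0.     284.3319]
 [  0.     495.253  207.1989]
 [  0.       0.       1.    ]]
```

View pics/crop0.png

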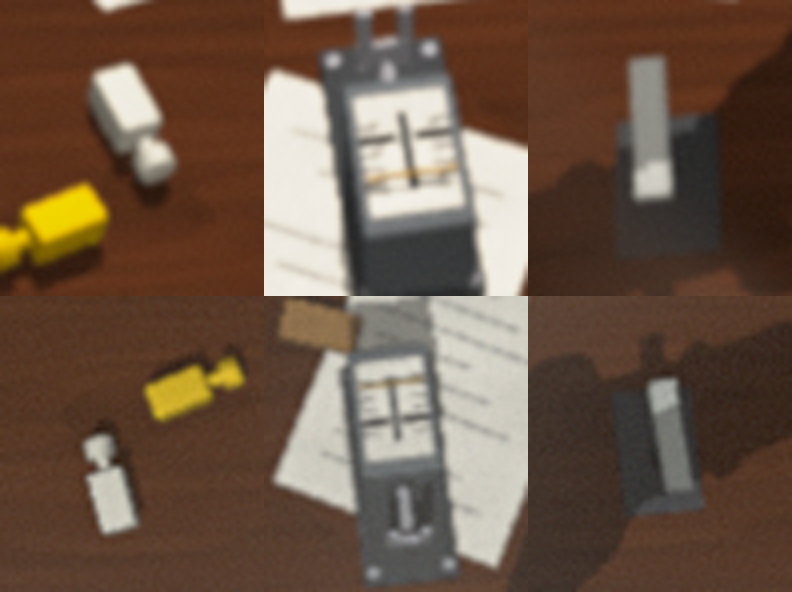

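The crops confirm the white bottle as the target, with its cap pointing away from the robot (world +x). The fork faces the robot, and the shelf's lip is at the far end, so downhill is about +x. I'll fly over the rest and gauge and look with the wrist camera on the way.

```bash
python3 -m creep '0.028 0.04 0.015 -2 0.087;0.028 0.04 0.015 -2 0.087;0.028 0.04 0.015 -2 0.087;0.028 0.04 0.015 -2 0.087;0.028 0.04 0.015 -2 0.087;0.028 0.04 0.015 -2 0.087;0.028 0.04 0.015 -2 0.087;0.0 0.04 0 0 0.087' 40
cat > look.py <<'E'
import sys
from h import *
np.set_printoptions(precision=4,suppress=True)
def look(tag,names):
    C=cal("wrist"); im=cams.read_camera("wrist"); cv2.imwrite(f"pics/{tag}.png",im[:,:,::-1]); np.savez(f"{tag}.npz",K=C[0],d=C[1],E=C[2])
    for t in names:
        print(t,[(round(r['p'],2),np.round(r['xy'],1)) for r in finder.tip_of(t,"wrist")[:2]])
    print("cam",-C[2][:3,:3].T@C[2][:3,3],"axis",C[2][2,:3], "tcp",get_obs()['tool_pos'],get_obs()['tool_rot'])
look(sys.argv[1],sys.argv[2:])
E
python3 look.py w1 cradle fork_slot gauge
```

```text
time_s: 1.8
tool_pos: [0.4651, -0.2705, 0.3288]
tool_rot: [179.9, -0.2, 10.4]
force: [0.1, 0.1, 0.6]
grip_width: 0.0872
grasp_force: 0.0
cradle [(0.75, array([290.5, 122.9])), (0.61, array([ 40.5, 189.4]))]
fork_slot [(0.88, array([109.9,  53.4]))]
gauge [(0.92, array([128.4,  64.6]))]
cam [ 0.5453 -0.2564  0.4906] axis [-0.29   -0.0536 -0.9555] tcp [ 0.4628 -0.2725  0.328 ] [179.9239  -0.0055  10.3081]
```

View pics/w1.png

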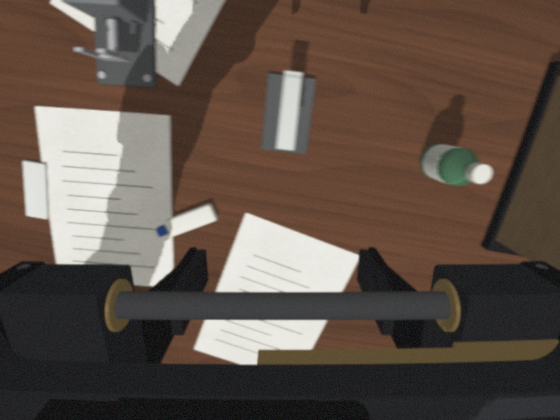

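The wrist view shows the shelf at about (290,110), the fork at (110,53) and the mouthwash on the right. Next I'll look over the gauge and then the bottle.

```bash
python3 -m creep '0 0.04 -0.01 0 0.087;0 0.04 -0.01 0 0.087;0 0.04 -0.01 0 0.087;0 0.04 -0.01 0 0.087;0 0.04 -0.01 0 0.087;0.01 0.04 -0.01 0 0.087;0 0 0 0 0.087' >/dev/null
python3 look.py w2 fork_slot fork gauge
python3 -m creep '0 0.05 0 0 0.087;0 0.05 0 0 0.087;0 0.05 0 0 0.087;0 0.05 0 0 0.087;0 0.05 0 0 0.087;-0.02 0.05 -0.02 0 0.087;0 0.02 -0.02 0 0.087;0 0 0 0 0.087' >/dev/null
python3 look.py w3 bottle bottle_mid bottle_cap
python3 - <<'E'
import cv2,numpy as np
a=cv2.imread('pics/w2.png');b=cv2.imread('pics/w3.png')
cv2.imwrite('pics/w23.png',np.hstack([a[:300,80:480],b[:300,80:480]]))
E
```

```text
fork_slot [(0.84, array([293.4,  91.1])), (0.67, array([27.3, 63. ]))]
fork [(0.62, array([293.2,  93.4])), (0.24, array([ 36.6, 106.9]))]
gauge [(0.75, array([289.1,  95.8]))]
cam [ 0.5536 -0.0167  0.4285] axis [-0.2934 -0.0527 -0.9545] tcp [ 0.4727 -0.035   0.2677] [179.9737   0.0039  10.0293]
bottle [(0.96, array([344.1,  63.5])), (0.67, array([279.8, 133.7]))]
bottle_mid [(0.97, array([278.7, 133.9])), (0.86, array([347.3,  58.6]))]
bottle_cap [(0.78, array([392.5,  53.9]))]
cam [0.5334 0.3009 0.3877] axis [-0.2955 -0.0534 -0.9539] tcp [0.4542 0.2854 0.2284] [179.9663  -0.0708  10.0173]
```

View pics/w23.png

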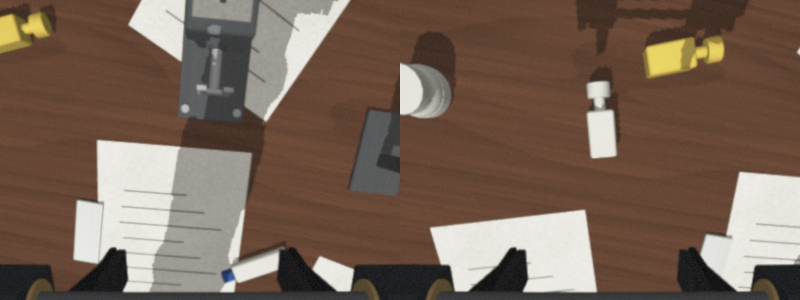

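The white bottle is at about w3 (280,120) with its cap up-image. The gauge base front corners are at w2 (258,117) and (323,121), and its fork is at (293,91). Now I'll fit the models.

```bash
cat > fit.py <<'E'
from h import *
from scipy.optimize import minimize, least_squares
np.set_printoptions(precision=4,suppress=True)
def load(t): z=np.load(t+'.npz'); return (z['K'],z['d'],z['E'])
def box(a,b): return np.array([[x,y,z] for x in (a[0],b[0]) for y in (a[1],b[1]) for z in (a[2],b[2])])
def cyl(x0,x1,r,zc): t=np.linspace(0,2*np.pi,24); return np.array([[x,r*np.cos(a),zc+r*np.sin(a)] for x in (x0,x1) for a in t])
BOT=[box((-.026,-.015,0),(.026,.015,.03)),cyl(.026,.04,.006,.015),cyl(.04,.056,.013,.015)]
SH=[box((-.032,-.011,-.004),(.064,.011,0)),box((.06,-.011,0),(.064,.011,.009))]
def Rz(a): c,s=np.cos(a),np.sin(a); return np.array([[c,-s,0],[s,c,0],[0,0,1]])
def Ry(a): c,s=np.cos(a),np.sin(a); return np.array([[c,0,s],[0,1,0],[-s,0,c]])
def render(parts,C,x,y,z,yaw,pitch):
    S=4; m=np.zeros((420*S,560*S),np.uint8)
    for p in parts:
        q=proj("",p@(Rz(yaw)@Ry(pitch)).T+[x,y,z],C); cv2.fillConvexPoly(m,cv2.convexHull(np.round(q*S+S/2-.5).astype(np.int32)),255)
    return cv2.resize(m,(560,420),interpolation=cv2.INTER_AREA)/255.
def fitblob(parts,C,blob,x0,z,pitch):
    f=lambda p: np.abs(render(parts,C,p[0],p[1],z,p[2],pitch)-blob).sum()/blob.sum()
    s=np.array([x0]+[np.array(x0)+d for d in np.diag([.012,.012,.15])])
    r=minimize(f,x0,method='Nelder-Mead',options=dict(initial_simplex=s,xatol=1e-4,fatol=1e-4)); 
    s=np.array([r.x]+[r.x+d for d in np.diag([.005,-.005,-.06])])
    return minimize(f,r.x,method='Nelder-Mead',options=dict(initial_simplex=s,xatol=1e-4,fatol=1e-4))
def blobat(img,xy,thr,win,smax=80):
    im=cv2.imread(f'pics/{img}.png');h=cv2.cvtColor(im,cv2.COLOR_BGR2HSV); m=((h[:,:,2]>thr)&(h[:,:,1]<smax)).astype(np.uint8)
    w=np.zeros_like(m); w[win[1]:win[3],win[0]:win[2]]=1; n,l=cv2.connectedComponents(m*w,connectivity=4)
    return (l==l[xy[1],xy[0]]).astype(float)
E
python3 - <<'E'
from fit import *
C=load('w3'); im=cv2.imread('pics/w3.png'); hsv=cv2.cvtColor(im,cv2.COLOR_BGR2HSV)
b=blobat('w3',(281,135),110,(240,60,330,180)); print('blob',b.sum())
r=fitblob(BOT,C,b,[.525,.303,.2],0,0); print('bottle',r.x,np.degrees(r.x[2]),r.fun)
C1=load('w1'); 
b=blobat('w1',(289,110),105,(255,60,325,165)); ys,xs=np.nonzero(b); print('blob',b.sum(),xs.min(),xs.max(),ys.min(),ys.max())
r=fitblob(SH,C1,b,[.56,-.25,.1],.082,.3); print('cradle',r.x,np.degrees(r.x[2]),r.fun, 'slot tip', proj("",[r.x[0],r.x[1],.082],C1))
C2=load('w2');Ct=cal('top')
P2=np.array([[-.032,.042,.012],[-.032,-.042,.012]]);U2=np.array([[258,117],[323,121.]])
S2=np.array([[0,0,.06]])
Pt=np.array([[-.032,.042,.012],[-.032,-.042,.012],[.05,.035,.095],[.05,-.035,.095],[.16,.035,.095],[.16,-.035,.095]])
Ut=np.array([[270.75,216.5],[294.25,213.5],[270.5,188],[290.5,186],[266.25,160.5],[288.75,157.25]])
def f(p):
    T=lambda P:P@Rz(p[2]).T+[p[0],p[1],0]
    return np.r_[(proj("",T(P2),C2)-U2).ravel(),(proj("",T(S2),C2)-[293.4,91.1]).ravel(),(proj("",T(Pt),Ct)-Ut).ravel()]
r=least_squares(f,[.6,-.01,.1]);print('gauge',r.x,np.degrees(r.x[2]));print(r.fun.reshape(-1,2))
E
```

```text
blob 1886.0
bottle [0.5128 0.2979 0.2674] 15.318827548826023 0.04913189029588505
blob 1806.0 274 303 70 151
cradle [ 0.538  -0.265   0.0925] 5.3008763303500555 0.22088897574533686 slot tip [[287.519  123.8575]]
gauge [ 0.5822 -0.0245  0.096 ] 5.502809937978532
[[-0.2772 -0.2002]
 [-0.2817  1.5852]
 [ 0.6013 -0.5798]
 [ 0.3837  0.3063]
 [ 0.7823  0.4381]
 [-0.3947  1.4655]
 [ 0.426   0.9926]
 [-0.0031 -2.9412]
 [-1.9027 -2.1077]]
```

```bash
python3 -m creep '0.02 0.004 -0.03 2 0.06;0.02 0.004 -0.03 2 0.06;0.019 0.004 -0.03 1.3 0.06;0 0 -0.035 0 0.06;0 0 -0.035 0 0.06;0 0 -0.035 0 0.06;0 0 0 0 0.06;0 0 0 0 0.06' 40
python3 look.py w4 bottle_cap
python3 - <<'E'
from fit import *
C=load('w4'); p=np.array(BOT[2].mean(0)); 
print(proj("",np.array([[.048,0,.015],[.056,.013,.015],[.056,-.013,.015]])@Rz(.2674).T+[.5128,.2979,0],C))
E
```

```text
time_s: 5.28
tool_pos: [0.5132, 0.2991, 0.0343]
tool_rot: [-180.0, -0.1, 15.4]
force: [-0.2, -0.3, 1.2]
grip_width: 0.0597
grasp_force: 0.0
bottle_cap [(0.63, array([284.4, 174.9])), (0.62, array([503.5, 124. ]))]
cam [0.5919 0.3201 0.1961] axis [-0.2847 -0.0781 -0.9554] tcp [0.5133 0.2996 0.0348] [-179.9851   -0.1966   15.4769]
[[282.938  177.0065]
 [260.5886 163.3946]
 [305.3314 163.4379]]
```

View pics/w4.png

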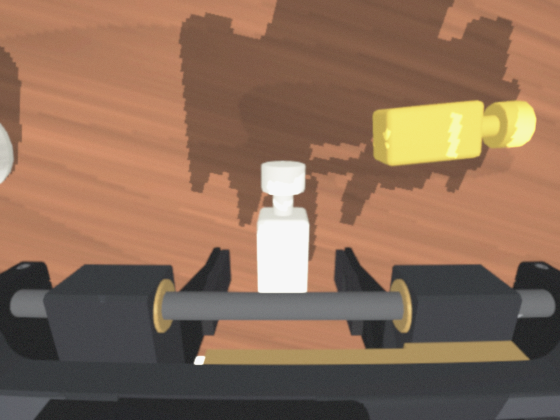

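The view shows the white body centred between the fingers, with the cap at (283,175) as predicted. Grip, lift, and carry towards the fork.

```bash
python3 -m creep '0 0 -0.02 0 0.06;0 0 -0.01 0 0.06;0 0 0 0 0.06;0 0 0 0 0.02;0 0 0 0 0.02;0 0 0 0 0.02;0 0 0 0 0.02' 40
python3 -m creep '0 0 0.03 0 0.02;0 0 0.04 0 0.02;0 0 0.04 0 0.02;0.005 -0.04 0.03 -2 0.02;0.005 -0.055 0.01 -3 0.02;0.005 -0.055 0 -3 0.02;0.006 -0.055 0 -1.8 0.02;0.005 -0.05 0 0 0.02' 
python3 -m creep '0.005 -0.04 0 0 0.02;0 -0.02 0 0 0.02;0 0 0 0 0.02;0 0 0 0 0.02'
python3 look.py w5 fork_slot bottle_cap
```

```text
time_s: 6.25
tool_pos: [0.5117, 0.2991, 0.0027]
tool_rot: [180.0, -0.0, 15.5]
force: [0.3, -0.2, 0.1]
grip_width: 0.0294
grasp_force: 40.0
time_s: 7.25
tool_pos: [0.5376, 0.0419, 0.1528]
tool_rot: [179.9, -0.0, 5.7]
force: [1.4, -0.5, -0.6]
grip_width: 0.0299
grasp_force: 40.0
time_s: 7.75
tool_pos: [0.5426, -0.0142, 0.1526]
tool_rot: [-180.0, -0.0, 5.8]
force: [-0.8, 0.6, -0.5]
grip_width: 0.0296
grasp_force: 40.0
fork_slot [(0.81, array([296.9, 169.6]))]
bottle_cap [(0.77, array([67.9, 97.7])), (0.58, array([280.7, 185.3]))]
cam [ 0.6242 -0.0067  0.3143] axis [-0.2959 -0.0292 -0.9548] tcp [ 0.5426 -0.0141  0.1527] [-179.9825   -0.007     5.8723]
```

View pics/w5.png

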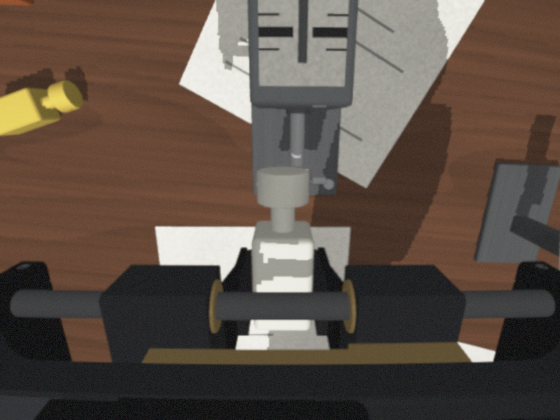

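Run:
```python
from fit import *
C=load('w5')
a,b=onz("",(249,104.5),.095,C),onz("",(353.5,103.5),.095,C); print(a,b,np.linalg.norm(a-b)); m=(a+b)/2
yaw=np.arctan2(a[1]-b[1],a[0]-b[0])-np.pi/2; print(np.degrees(yaw), 'origin', m-Rz(.096)@[.05,0,0])
T=lambda P:np.array(P)@Rz(.096).T+[.5822,-.0245,0]
print(proj("",T([[.05,.035,.095],[.05,-.035,.095],[.1,0,.095],[0,0,.06],[-.0025,-.0185,.098],[-.032,-.042,.012],[.03,0,.048]]),C))
Rt=Rz(np.radians(5.87)); print(proj("",np.array([[.056,.013,.015],[.056,-.013,.015],[.04,.013,.015],[.04,-.013,.015]])@Rt.T+[.5426,-.0141,.149],C))
im=cv2.imread('pics/w5.png'); c=im[90:250,220:380]; cv2.imwrite('pics/w5c.png',cv2.resize(cv2.convertScaleAbs(c,alpha=1.6),(640,640),interpolation=cv2.INTER_CUBIC)[:600])
```

```text
[0.6292 0.0163 0.095 ] [ 0.637  -0.0532  0.095 ] 0.06993828781626782
6.374882161132029 origin [ 0.5833 -0.0233  0.095 ]
[[250.6279 105.5968]
 [355.0246 106.2796]
 [304.6069  22.9273]
 [298.8166 170.9969]
 [327.5898 183.7824]
 [337.7178 194.8522]
 [298.7865 132.7505]]
[[253.7563 171.3909]
 [307.2719 171.2841]
 [254.6678 203.1158]
 [306.5881 203.021 ]]
```

View pics/w5c.png

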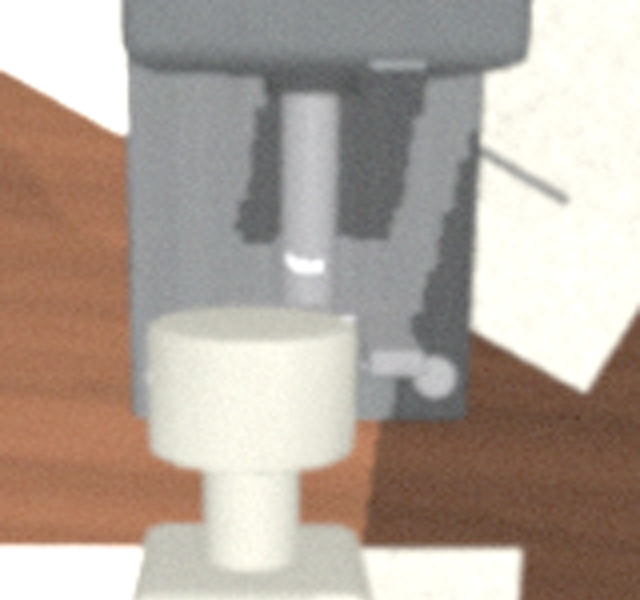

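```bash
python3 -m creep '0.008 -0.011 0 0 0.02;0 0 0 0 0.02;0 0 -0.02 0 0.02;0 0 -0.02 0 0.02;0 0 -0.015 0 0.02;0 0 -0.01 0 0.02;0 0 0 0 0.02;0 0 0 0 0.02'
python3 look.py w6 fork_slot bottle_cap
python3 - <<'E'
from fit import *
im=cv2.imread('pics/w6.png'); c=im[90:250,200:380]; cv2.imwrite('pics/w6c.png',cv2.resize(cv2.convertScaleAbs(c,alpha=1.6),(640,569),interpolation=cv2.INTER_CUBIC))
E
```

```text
time_s: 8.9
tool_pos: [0.5512, -0.0267, 0.0881]
tool_rot: [180.0, -0.1, 5.7]
force: [-0.2, 0.0, -0.6]
grip_width: 0.0296
grasp_force: 40.0
fork_slot [(0.61, array([280.6, 259.1]))]
bottle_cap [(0.69, array([281.8, 183.8]))]
cam [ 0.6326 -0.0192  0.2498] axis [-0.295  -0.0295 -0.955 ] tcp [ 0.5513 -0.0268  0.0883] [179.9727  -0.0733   5.7228]
```

View pics/w6c.png

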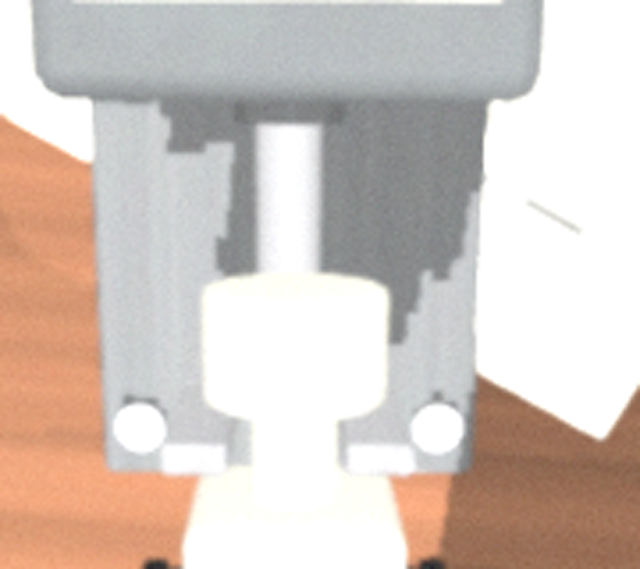

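The neck sits between the prongs (centre 295 against 287 in the crop) with the cap behind them. I'll shift slightly +y, lower, and start drawing back in small steps.

```bash
python3 -m creep '0 0.0008 -0.015 0 0.02;0 0 -0.018 0 0.02;0 0 0 0 0.02;0 0 0 0 0.02' 50 | sed -n '1,2p;4p'
g(){ sed -n '2p;4p' | tr '\n' ' '; python3 -c "
from cell import get_obs
o=get_obs();print(o['time_s'])"; }
python3 -m creep '-0.004 -0.0004 0 0 0.02;0 0 0 0 0.02' | g
python3 -m creep '-0.002 -0.0002 0 0 0.02;0 0 0 0 0.02' | g
python3 -m creep '-0.002 -0.0002 0 0 0.02;0 0 0 0 0.02' | g
python3 -m creep '-0.002 -0.0002 0 0 0.02;0 0 0 0 0.02' | g
python3 -m creep '-0.002 -0.0002 0 0 0.02;0 0 0 0 0.02' | g
python3 -m creep '-0.002 -0.0002 0 0 0.02;0 0 0 0 0.02' | g
python3 -m creep '-0.002 -0.0002 0 0 0.02;0 0 0 0 0.02' | g
python3 look.py w7 fork_slot
```

```text
time_s: 9.55
tool_pos: [0.5502, -0.0258, 0.0539]
force: [0.3, -0.2, 0.2]
tool_pos: [0.5463, -0.0265, 0.0546] force: [-0.2, 0.2, -0.6] 9.8
tool_pos: [0.5446, -0.0267, 0.0547] force: [-0.9, 0.8, -0.5] 10.05
tool_pos: [0.5429, -0.0268, 0.0547] force: [1.5, -0.0, -1.3] 10.3
tool_pos: [0.5408, -0.027, 0.0547] force: [1.5, 0.1, -0.8] 10.55
tool_pos: [0.5386, -0.0272, 0.0546] force: [0.8, -0.1, 0.2] 10.8
tool_pos: [0.5365, -0.0274, 0.0546] force: [1.4, 0.1, 0.4] 11.05
tool_pos: [0.5345, -0.0276, 0.0546] force: [1.2, -0.4, -1.1] 11.3
fork_slot []
cam [ 0.6161 -0.0201  0.2162] axis [-0.2961 -0.0295 -0.9547] tcp [ 0.5346 -0.0276  0.0546] [179.9962   0.0036   5.7288]
```

```bash
g(){ sed -n '1,2p;4p' | tr '\n' ' ';echo; }
python3 -m creep '-0.002 -0.0002 0 0 0.02;0 0 0 0 0.02' | g
python3 -m creep '-0.002 -0.0002 0 0 0.02;0 0 0 0 0.02' | g
python3 -m creep '-0.002 -0.0002 0 0 0.02;0 0 0 0 0.02' | g
python3 -m creep '-0.002 -0.0002 0 0 0.02;0 0 0 0 0.02' | g
python3 -m creep '-0.002 -0.0002 0 0 0.02;0 0 0 0 0.02' | g
python3 -m creep '-0.002 -0.0002 0 0 0.02;0 0 0 0 0.02' | g
python3 -m creep '-0.002 -0.0002 0 0 0.02;0 0 0 0 0.02' | g
python3 look.py w8 pointer
```

```text
time_s: 11.65 tool_pos: [0.5325, -0.0278, 0.0546] force: [0.5, 0.1, -0.9] 
time_s: 11.9 tool_pos: [0.5305, -0.028, 0.0546] force: [0.3, 0.5, -0.4] 
time_s: 12.15 tool_pos: [0.5291, -0.0281, 0.0547] force: [4.1, -0.2, -2.8] 
time_s: 12.4 tool_pos: [0.527, -0.0283, 0.0547] force: [4.0, 0.1, -1.7] 
time_s: 12.65 tool_pos: [0.5249, -0.0286, 0.0548] force: [4.7, 0.7, -2.7] 
time_s: 12.9 tool_pos: [0.5229, -0.0287, 0.0547] force: [4.7, 1.1, -2.7] 
time_s: 13.15 tool_pos: [0.5211, -0.0289, 0.0548] force: [5.7, 0.6, -2.2] Traceback (most recent call last):
  File "look.py", line 9, in <module>
    look(sys.argv[1],sys.argv[2:])
    ~~~~^^^^^^^^^^^^^^^^^^^^^^^^^^
  File "look.py", line 7, in look
    print(t,[(round(r['p'],2),np.round(r['xy'],1)) for r in finder.tip_of(t,"wrist")[:2]])
                                                            ~~~~~~~~~~~~~^^^^^^^^^^^
ValueError: it knows: blister, bottle, bottle_cap, bottle_mid, carton, cradle, fork, fork_slot, gauge, jar, mouthwash, smallpack, syrup, tube
```

View pics/w8.png

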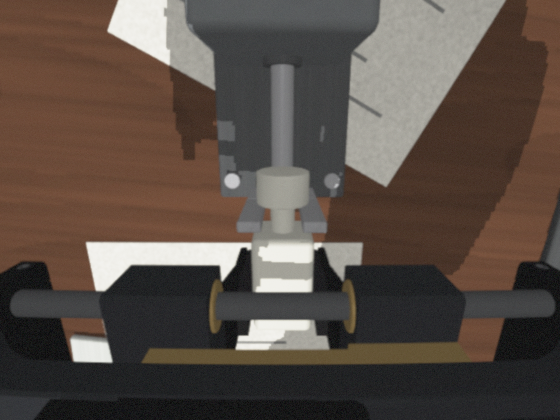

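The fork plate is drawn against the cap. The force step puts the onset at tool x ≈ 0.530, so the broad mark is at tool x ≈ 0.500.

```bash
g(){ sed -n '1,2p;4,6p' | tr '\n' ' ';echo; }
python3 -m creep '-0.002 -0.0002 0 0 0.02;-0.002 -0.0002 0 0 0.02;-0.002 -0.0002 0 0 0.02;-0.002 -0.0002 0 0 0.02;-0.002 -0.0002 0 0 0.02;0 0 0 0 0.02;0 0 0 0 0.02' | g
python3 -m creep '-0.002 -0.0002 0 0 0.02;-0.002 -0.0002 0 0 0.02;-0.002 -0.0002 0 0 0.02;0 0 0 0 0.02;0 0 0 0 0.02' | g
python3 - <<'E'
from h import *
o=[]
for n in ("scene","top"):
    im=cams.read_camera(n); cv2.imwrite(f"pics/{n}1.png",im[:,:,::-1])
a=cv2.imread('pics/scene1.png')[200:290,240:310];b=cv2.imread('pics/scene0.png')[200:290,240:310]
cv2.imwrite('pics/s01.png',cv2.resize(np.hstack([b,a]),(770,495),interpolation=cv2.INTER_CUBIC))
E
```

```text
time_s: 14.08 tool_pos: [0.5119, -0.0298, 0.0548] force: [7.2, 0.7, -4.6] grip_width: 0.0296 grasp_force: 50.0 
time_s: 14.7 tool_pos: [0.5065, -0.0303, 0.0549] force: [8.3, 0.7, -5.1] grip_width: 0.0299 grasp_force: 50.0
```

View pics/s01.png

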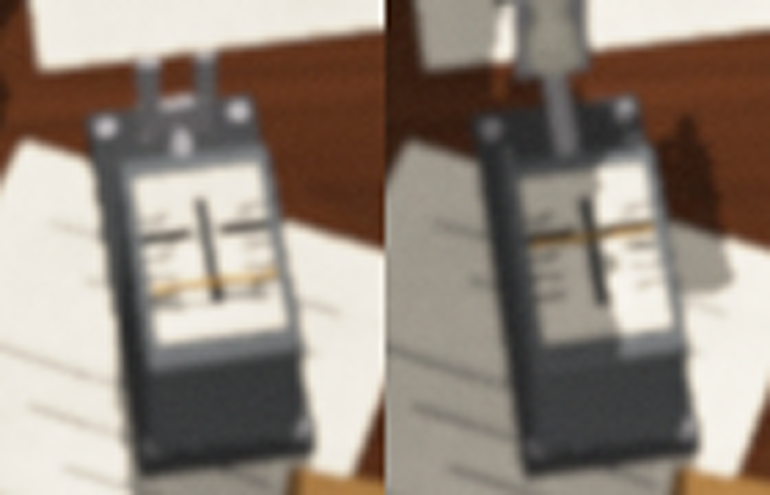

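The crop shows the orange pointer moved from its zero place, at left-end (155,291), up to the edge of the broad mark. I'll measure its displacement numerically. I've now used up the picture allowance, in fact one over, so from here I go by numbers only.

```bash
cat > ptr.py <<'E'
from h import *
def oran(f,n):
    im=cv2.imread(f).astype(int); x0,y0,x1,y1=(258,222,295,266) if n=="scene" else (262,155,298,192)
    c=im[y0:y1,x0:x1]; w=np.clip(c[:,:,2]-c[:,:,0]-40,0,None).astype(float)
    w[:, :]*= (c[:,:,2]>110); ys,xs=np.mgrid[y0:y1,x0:x1]
    return np.array([(w*xs).sum(),(w*ys).sum()])/w.sum(), w.sum(), onz(n,((w*xs).sum()/w.sum(),(w*ys).sum()/w.sum()),.098)
if __name__=="__main__":
    import sys
    for n in ("scene","top"):
        a=oran(f"pics/{n}0.png",n);b=oran(f"pics/{n}{sys.argv[1]}.png",n); print(n,a,b,(a[2]-b[2])@[.995,.1,0])
E
python3 ptr.py 1
```

```text
scene (array([279.06790123, 250.37283951]), np.float64(810.0), array([ 0.7003844 , -0.00910415,  0.098     ])) (array([282.34306569, 241.75912409]), np.float64(274.0), array([6.76544975e-01, 1.71237453e-04, 9.80000000e-02])) 0.022792684369127715
top (array([264.61084906, 156.25235849]), np.float64(424.0), array([0.74206786, 0.0310097 , 0.098     ])) (array([264.81198347, 156.92561983]), np.float64(484.0), array([0.7397225 , 0.03038046, 0.098     ])) 0.002396556256701708
```

```bash
g(){ sed -n '1,2p;4,6p' | tr '\n' ' ';echo; }
python3 -m creep '-0.002 -0.0002 0 0 0.02;-0.002 -0.0002 0 0 0.02;-0.0025 -0.0003 0 0 0.02;0 0 0 0 0.02;0 0 0 0 0.02' | g
python3 - <<'E'
from h import *
im=cams.read_camera("scene"); cv2.imwrite("pics/scene2.png",im[:,:,::-1])
from ptr import oran
a=oran("pics/scene0.png","scene");b=oran("pics/scene2.png","scene"); print(b,(a[2]-b[2])@[.995,.1,0])
E
python3 -m creep '0 0 0 0 0.02;0 0 0 0 0.02;0 0 0 0 0.02' | g
```

```text
time_s: 15.42 tool_pos: [0.5007, -0.0309, 0.0551] force: [11.1, 1.5, -5.7] grip_width: 0.0295 grasp_force: 50.0 
(array([282.42577031, 239.82352941]), np.float64(357.0), array([0.67102651, 0.0006812 , 0.098     ])) 0.028232562275836384
time_s: 15.85 tool_pos: [0.5007, -0.0309, 0.0551] force: [9.6, 0.5, -6.2] grip_width: 0.0294 grasp_force: 50.0
```

```bash
g(){ sed -n '1,2p;4,6p' | tr '\n' ' ';echo; }
python3 -m creep '-0.001 -0.0001 0 0 0.02;0 0 0 0 0.02;0 0 0 0 0.02;0 0 0 0 0.02;0 0 0 0 0.02;0 0 0 0 0.02;0 0 0 0 0.02;0 0 0 0 0.02' | g
python3 -m creep '0 0 0 0 0.02;0 0 0 0 0.02;0 0 0 0 0.02;0 0 0 0 0.02;0 0 0 0 0.02;0 0 0 0 0.02;0 0 0 0 0.02;0 0 0 0 0.02' | g
python3 - <<'E'
from h import *
im=cams.read_camera("scene"); cv2.imwrite("pics/scene3.png",im[:,:,::-1])
from ptr import oran
a=oran("pics/scene0.png","scene");b=oran("pics/scene3.png","scene"); print(b,(a[2]-b[2])@[.995,.1,0])
E
python3 -m creep '0 0 0 0 0.02;0 0 0 0 0.02;0 0 0 0 0.02;0 0 0 0 0.02;0 0 0 0 0.02;0 0 0 0 0.02' | g
```

```text
time_s: 16.85 tool_pos: [0.4999, -0.031, 0.0552] force: [12.3, 1.4, -6.9] grip_width: 0.0297 grasp_force: 50.0 
time_s: 17.85 tool_pos: [0.4999, -0.031, 0.0552] force: [11.1, 1.7, -6.8] grip_width: 0.0297 grasp_force: 50.0 
(array([282.7454955 , 239.45045045]), np.float64(444.0), array([0.66999902, 0.00152613, 0.098     ])) 0.029170417912389918
time_s: 18.65 tool_pos: [0.4999, -0.031, 0.0552] force: [10.5, 0.6, -7.4] grip_width: 0.0297 grasp_force: 50.0
```

```bash
g(){ sed -n '1,2p;4,6p' | tr '\n' ' ';echo; }
python3 -m creep '0.002 0.0002 0 0 0.02;0.004 0.0004 0 0 0.02;0.004 0.0004 0 0 0.02;0.004 0.0004 0 0 0.02;0.004 0.0004 0 0 0.02;0.004 0.0004 0 0 0.02;0.004 0.0004 0 0 0.02;0.004 0.0004 0 0 0.02' | g
python3 -m creep '0.004 0.0004 0 0 0.02;0.004 0.0004 0 0 0.02;0.004 0.0004 0 0 0.02;0.004 0.0004 0 0 0.02;0.004 0.0004 0 0 0.02;0 0 0 0 0.02;0 0 0 0 0.02' | g
python3 - <<'E'
from h import *
im=cams.read_camera("scene"); cv2.imwrite("pics/scene4.png",im[:,:,::-1])
from ptr import oran
a=oran("pics/scene0.png","scene");b=oran("pics/scene4.png","scene"); print(b,(a[2]-b[2])@[.995,.1,0])
E
python3 look.py w9 bottle_cap fork_slot
```

```text
time_s: 19.65 tool_pos: [0.5276, -0.0283, 0.055] force: [2.9, 0.6, 1.4] grip_width: 0.0297 grasp_force: 50.0 
time_s: 20.52 tool_pos: [0.5469, -0.0264, 0.0545] force: [0.7, 0.2, 0.2] grip_width: 0.0295 grasp_force: 50.0 
(array([283.07941176, 250.23529412]), np.float64(340.0), array([7.00517560e-01, 6.29080343e-04, 9.80000000e-02])) -0.0011058227601819111
bottle_cap [(0.84, array([280. , 184.6]))]
fork_slot [(0.6, array([279.6, 185.1])), (0.56, array([280.4, 208.7]))]
cam [ 0.6286 -0.0189  0.2161] axis [-0.2964 -0.0295 -0.9546] tcp [ 0.547  -0.0264  0.0546] [179.9895   0.0103   5.7256]
```

```bash
g(){ sed -n '1,2p;4,6p' | tr '\n' ' ';echo; }
python3 -m creep '0.0015 0 0 0 0.02;0 0 0.01 0 0.02;0 0 0.01 0 0.02;0 0 0 0 0.02' | g
python3 -m creep '0 0 0.02 0 0.02;0 0 0.03 0 0.02;0 0 0.03 0 0.02;0 0 0.02 0 0.02;-0.03 -0.03 0.01 0 0.02;-0.01 -0.04 0 0 0.02;-0.01 -0.04 0 0 0.02;0 0 0 0 0.02' | g
python3 -m creep '0 -0.04 0.02 0 0.02;0 -0.04 0.02 0 0.02;0 -0.03 0.01 0 0.02;0 0 0 0 0.02;0 0 0 0 0.02' | g
python3 look.py w10 cradle bottle_cap
python3 - <<'E'
from fit import *
im=cv2.imread('pics/w10.png'); h=cv2.cvtColor(im,cv2.COLOR_BGR2HSV)
C=load('w10'); x,y,a=.538,-.265,.0925; R=Rz(a)@Ry(.3)
print(proj("",np.array([[-.032,.011,0],[-.032,-.011,0],[.064,-.011,.009],[.064,.011,.009],[0,0,0]])@R.T+[x,y,.082],C))
for r in range(40,200,10): print(r,h[r,240:340:4,2])
E
```

```text
time_s: 21.22 tool_pos: [0.5498, -0.0264, 0.076] force: [-1.2, -0.1, -0.3] grip_width: 0.0297 grasp_force: 50.0 
time_s: 22.22 tool_pos: [0.4976, -0.1406, 0.1855] force: [0.5, -0.4, -1.5] grip_width: 0.0296 grasp_force: 50.0 
time_s: 22.85 tool_pos: [0.4991, -0.2445, 0.2348] force: [0.8, 0.4, -0.7] grip_width: 0.03 grasp_force: 50.0 
cradle [(0.94, array([306.3, 161.8]))]
bottle_cap [(0.95, array([281.9, 183.5]))]
cam [ 0.5807 -0.237   0.3964] axis [-0.2957 -0.0288 -0.9548] tcp [ 0.4989 -0.2445  0.2344] [-179.9694    0.0215    5.879 ]
[[294.6679 194.2929]
 [316.489  194.4814]
 [318.1263  96.5279]
 [295.7817  96.278 ]
 [305.8242 162.665 ]]
40 [ 65  66  68  65  67  65  63  67  90  99  97  99  98  67  69  67  68  68
  69  71  70  69  69  71 107]
50 [ 64  70  68  68  66  69  70  71  83 103 102 100 104  99 104  69  69  74
  69  65  68  73 103 107 105]
60 [ 67  69  71  72  73  70  72  70 106 108 110 109 109 106 108  78  69  71
  69  69  69  95 102 106 106]
70 [ 70  64  68  66  69  62  66  97  99  98 103  99 100 106 101 100  87  64
  64  70  64  96 101 105 107]
80 [ 69  66  65  71  68  88 1
[... 552 characters left out ...]
  93  97  93  94 214 219 221
 218 222 168  99  95  91 101]
140 [111 101 103 106 106 106 105 106 105  87  92  94  95  97  99 216 220 222
 219 222 147  98  98  90 104]
150 [108 107 104 105 104 104 103 104 103  89  95  92  91  91 103 217 221 223
 220 224 130  94  96  91 102]
160 [106 109 105 107 107 112 109 112 110  88  97  95  94  93 112 220 223 223
 221 222 119  95  94 101 109]
170 [103 102 105 102 108 121 124 123 121 122 122 123 122 124 123 123 127 201
 221 222 112  92  92 102 100]
180 [100 102 103 102 108 132 141 142 149 151 153 152 153 151 146 145 136 148
 222 221 102  95  91 103 105]
190 [109 105 106 105 113 135 142 144 149 154 154 151 151 149 145 143 133 163
 223 221 105 109 103 104 104]
```

```bash
python3 -m creep '0 0.04 0 0 0.02;0 0.015 0 0 0.02;0 0 0 0 0.02;0 0 0 0 0.02' | sed -n 2p
python3 look.py w11 cradle
python3 - <<'E'
from fit import *
im=cv2.imread('pics/w11.png'); v=cv2.cvtColor(im,cv2.COLOR_BGR2HSV)[:,:,2].astype(int)
C=load('w11'); x,y,a=.538,-.265,.0925; R=Rz(a)@Ry(.3)
print(proj("",np.array([[-.032,.011,0],[-.032,-.011,0],[.064,-.011,.009],[.064,.011,.009],[0,0,0]])@R.T+[x,y,.082],C))
for r in list(range(80,112,3))+list(range(112,215,6)): print(r,v[r,340:404:3])
E
```

```text
tool_pos: [0.4985, -0.1927, 0.2346]
cradle [(0.63, array([356.7, 165.8])), (0.56, array([519.4, 183.9]))]
cam [ 0.5801 -0.1852  0.3962] axis [-0.2961 -0.03   -0.9547] tcp [ 0.4984 -0.1928  0.2344] [179.9832   0.0189   5.6142]
[[345.169  198.4495]
 [366.7587 198.5698]
 [369.2769 101.3081]
 [347.1698 101.02  ]
 [356.0738 166.9617]]
80 [110 108  94  70  70  65  67  68  75 101 102 103 103 104 102 103  99  99
  98  97  99  97]
83 [109 107  86  74  72  72  72  74  71 112 107 108 105 105 102  99 102 102
 103  99 104 100]
86 [109 107  86  71  71  71  71  70  75 107 109 107 110 106 109 107 105 105
 107 101 102 103]
89 [ 99  99  97  69  64  67  72  68  78  99 101 102 104 102 103 108 105 106
 107 104 108 106]
92 [104 103  81  67  65  66  65  67  82  98  98  99  96 100 103 104 104 104
 105 104 102 104]
95 [103 101  81  67  70  70  71  71  78 104 106 105 102 101 102 102 101  98
  97 101 102 104]
98 [ 77  74  68  67  69  70  67  68  71  71  71  77  90 106 104 103 102 103
 102 103  98 102]
101 [ 75  73  67  64 171 177 173 161 160 144 140 113  70 102 102  98 102 103
 101 103 101 101]
104 [ 91  92  6
[... 1279 characters left out ...]
7 108 108 109 109
 109 109 107 106]
178 [ 94  94 119 216 221 221 221 219 223 220 108  98  98  98  99  99  98  99
 100 100 102  97]
184 [ 95  90 125 218 221 220 221 219 222 215 113 105 105 104 104 104 104 102
 101 107 102 104]
190 [ 95  89 136 216 221 221 221 220 223 212 108 104 105  99  99 100 102 102
 101 101 102 103]
196 [103 102 137 217 221 221 220 220 222 210 112 102 103 103 102 100 105 103
 104 101 102 102]
202 [110 107 109 108 105 106 107 106 104 106 102 102 100 100 104 100 102 104
 104 105 103  99]
208 [111 111 110 112 110 112 113 108 108 108 110 106 105 102 101 102 101  99
 103 104 103 102]
214 [100  98  96 100  98  97  97  99  99  98  98  96  96 101  97 100 101  98
 102 101 103 102]
```

Run:
```python
from fit import *
C=load('w11'); b=blobat('w11',(358,150),152,(335,92,385,215),255)
ys,xs=np.nonzero(b);print(b.sum(),xs.min(),xs.max(),ys.min(),ys.max())
for parts in (SH,[SH[0][1::2],SH[1]]):
    r=fitblob(parts,C,b,[.538,-.267,.1],.082,.3); print('cradle',r.x,np.degrees(r.x[2]),r.fun)
# bottle in hand: fit from w10/w11 white blob? cap position
im=cv2.imread('pics/w11.png'); v=cv2.cvtColor(im,cv2.COLOR_BGR2HSV)[:,:,2].astype(int); s=cv2.cvtColor(im,cv2.COLOR_BGR2HSV)[:,:,1]
o=np.array([.4984,-.1928,.2344-.0027]);R=Rz(np.radians(5.61))
print(proj("",np.array([[.04,.013,.015],[.04,-.013,.015],[.056,0,.028],[.04,0,.028],[.026,0,.030],[.026,0.015,.03],[.026,-.015,.03]])@R.T+o,C))
for r in (175,182,188,195,204,225): print(r,v[r,246:324:3])
for c in (276,280,284): print(c,v[160:260:3,c])
```

```text
2157.0 347 373 101 198
cradle [ 0.5385 -0.2675  0.0668] 3.8271032144985258 0.03342878180479424
cradle [ 0.5384 -0.2671  0.0633] 3.626420359283664 0.029323588498913707
[[254.9121 203.7543]
 [307.0693 203.7215]
 [280.8699 176.9393]
 [280.9231 211.4197]
 [280.9572 241.4008]
 [248.7747 241.4101]
 [313.137  241.3652]]
175 [104 106 105 107 128 132 135 133 131 130 126 126 125 125 125 124 132 135
 133 140 133 116 105  79  91  97]
182 [104 106 105 101 124 135 141 144 148 146 151 152 154 154 153 151 149 148
 146 141 131 111 103  79  92  92]
188 [107 102 103 105 129 134 139 143 149 150 149 151 151 153 152 152 149 146
 143 139 129 110 103  88  93  91]
195 [108 105 107 108 127 135 144 142 147 152 150 152 156 152 152 151 146 146
 142 137 128 105 104 104  98  99]
204 [103 101 101  96 116 136 142 147 148 149 152 150 153 150 153 149 147 142
 140 131 118 109 110 112 110 110]
225 [100  97  96 104 122 121 119 123 122 138 146 152 153 151 148 139 122 122
 122 126 119 110 102 101 102 103]
276 [112 107 116 122 123 126 154 151 153 151 152 152 153 154 151 153 148 145
 146 147 146 147 149 147 141 125 127 146 175 234 235 235 236 236]
280 [113 110 116 123 125 125 155 152 153 152 152 150 154 153 155 150 151 151
 154 152 152 154 150 152 151 124 125 143 159 235 235 235 235 226]
284 [110 109 117 121 123 128 157 153 154 155 153 152 152 152 152 149 148 153
 153 153 151 153 153 154 152 121 126 146 155 234 236 235 236 222]
```

The fit is tight: the shelf origin is at (0.5385, −0.2672), yaw 3.7°. I'll go above it and lower until the rear edge is almost touching.

```bash
g(){ sed -n '1,6p' | tr '\n' ' ';echo; }
python3 -m creep '0.015 -0.025 -0.02 -1 0.02;0.015 -0.025 -0.02 -0.9 0.02;0.0165 -0.0235 -0.03 0 0.02;0 0 -0.03 0 0.02;0 0 -0.02 0 0.02;0 0 -0.01 0 0.02;0 0 0 0 0.02;0 0 0 0 0.02' | g
python3 look.py w12 bottle_cap
python3 - <<'E'
from fit import *
C=load('w12'); R=Rz(np.radians(3.7))@Ry(.3)
print(proj("",np.array([[.064,-.011,.009],[.064,.011,.009]])@R.T+[.5385,-.2672,.082],C))
v=cv2.cvtColor(cv2.imread('pics/w12.png'),cv2.COLOR_BGR2HSV)[:,:,2].astype(int)
for r in (135,145,155,165,172,180,188): print(r,v[r,246:324:3])
E
```

```text
time_s: 24.6 tool_pos: [0.546, -0.2651, 0.1059] tool_rot: [179.9, -0.1, 3.8] force: [0.3, -0.3, -0.5] grip_width: 0.0297 grasp_force: 50.0 
bottle_cap [(0.58, array([280.2, 187.1]))]
cam [ 0.6275 -0.2601  0.2677] axis [-0.2949 -0.0208 -0.9553] tcp [ 0.5459 -0.2651  0.1059] [179.9203  -0.0973   3.8317]
[[301.3242 158.7647]
 [266.1976 158.7255]]
135 [ 67  67  67  67  81 100 101  88  69 101 103  91  70  69  69  68  69  71
  68  70  72  73  72  69  95  70]
145 [60 58 55 59 66 65 66 66 67 70 67 59 59 60 56 60 55 60 58 58 57 58 56 60
 71 73]
155 [58 65 71 90 94 95 92 94 89 93 94 61 61 59 62 63 61 62 63 62 60 63 65 93
 94 95]
165 [ 62  86  92  94  96  93  95 120 127 118 119 119 120 121 118 120 119 119
 109  61  67  97  92  94  97  97]
172 [ 76  95  93  93 123 123 122 120 123 119 123 122 124 122 122 124 120 124
 122 121 125 102  95  97  97  97]
180 [ 94  94  95  95 125 132 139 142 145 148 151 151 152 152 151 154 148 146
 146 140 130 103  94  92  96  95]
188 [ 94  92  94  96 126 132 142 145 146 147 152 152 151 151 151 150 148 147
 142 139 128 100  96  95  97  93]
```

```bash
g(){ sed -n '1,6p' | tr '\n' ' ';echo; }
python3 -m creep '-0.001 -0.001 -0.006 0 0.02;0 0 -0.006 0 0.02;0 0 0 0 0.02;0 0 0 0 0.02' | g
python3 -m creep '0 0 0 0 0.02;0 0 0 0 0.02' 5 | g
python3 -m creep '0 0 -0.002 0 0.02;0 0 -0.002 0 0.02;0 0 0 0 0.02' | g
python3 -m creep '0 0 -0.002 0 0.02;0 0 -0.002 0 0.02;0 0 0 0 0.02' | g
python3 look.py w13 bottle_cap
python3 - <<'E'
from fit import *
C=load('w13'); R=Rz(np.radians(3.7))@Ry(.3)
print('tilted', proj("",np.array([[.048,0,.015]])@R.T+[.5385,-.2672,.082],C))
E
```

```text
time_s: 25.2 tool_pos: [0.5442, -0.2658, 0.0925] tool_rot: [-180.0, 0.0, 3.8] force: [-0.1, 0.1, -0.7] grip_width: 0.0293 grasp_force: 50.0 
time_s: 25.45 tool_pos: [0.5443, -0.2659, 0.0928] tool_rot: [180.0, -0.0, 3.8] force: [1.1, -0.3, -0.9] grip_width: 0.0298 grasp_force: 5.0 
time_s: 25.82 tool_pos: [0.5449, -0.2659, 0.0889] tool_rot: [180.0, -0.1, 3.8] force: [1.2, 0.6, 0.7] grip_width: 0.0301 grasp_force: 5.0 
time_s: 26.2 tool_pos: [0.5444, -0.2658, 0.0846] tool_rot: [180.0, -0.0, 3.8] force: [2.2, -0.1, 1.0] grip_width: 0.0301 grasp_force: 5.0 
bottle_cap [(0.8, array([280. , 179.9]))]
cam [ 0.6262 -0.261   0.2462] axis [-0.2964 -0.0197 -0.9549] tcp [ 0.5443 -0.2658  0.0846] [179.997   -0.0064   3.8323]
tilted [[282.9079 188.6167]]
```

```bash
g(){ sed -n '1,6p' | tr '\n' ' ';echo; }
python3 -m creep '0 0 -0.001 0 0.02;0 0 0 0 0.02;0 0 0 0 0.02' | g
python3 look.py w14 bottle_cap
python3 - <<'E'
from fit import *
C=load('w14'); o=get_obs()['tool_pos']; v=cv2.cvtColor(cv2.imread('pics/w14.png'),cv2.COLOR_BGR2HSV)[:,:,2].astype(int)
Rz4=Rz(np.radians(3.8))
for nm,R in (('flat',Rz4),('half',Rz4@Ry(.15)),('tilt',Rz4@Ry(.3))):
    P=np.array([[.048,0,.015],[.056,0,.028],[.04,0,.028],[.026,0,.03],[.04,.013,.015],[.04,-.013,.015]])-[0,0,.0217]
    print(nm,proj("",P@R.T+o+[0,0,.019],C).round(0).tolist())
for r in range(150,205,6): print(r,v[r,246:324:3])
print(v[140:270:3,281])
E
```

```text
time_s: 26.68 tool_pos: [0.5442, -0.2659, 0.0836] tool_rot: [180.0, -0.0, 3.8] force: [2.2, 0.5, 2.0] grip_width: 0.03 grasp_force: 5.0 
bottle_cap [(0.67, array([280.8, 178.9]))]
cam [ 0.6261 -0.2611  0.2453] axis [-0.2966 -0.0196 -0.9548] tcp [ 0.5443 -0.2658  0.0836] [179.9952  -0.0083   3.8296]
flat [[281.0, 188.0], [281.0, 177.0], [281.0, 211.0], [281.0, 241.0], [255.0, 204.0], [307.0, 204.0]]
half [[281.0, 188.0], [281.0, 173.0], [281.0, 207.0], [281.0, 236.0], [256.0, 203.0], [306.0, 203.0]]
tilt [[281.0, 190.0], [281.0, 172.0], [281.0, 204.0], [281.0, 233.0], [257.0, 205.0], [305.0, 205.0]]
150 [67 65 61 62 67 66 64 64 65 61 61 64 63 64 61 65 63 63 62 62 60 59 64 62
 67 65]
156 [64 60 63 68 80 91 68 61 59 65 61 64 60 59 64 60 59 65 62 64 66 62 65 63
 64 66]
162 [ 65  61  61  76  95  96 156 161 158 157 157 156 160 160 156 157 159 160
 161  87  62  62  61  63  66  66]
168 [ 63  63  75  94 116 129 140 144 146 149 153 155 158 157 156 152 150 148
 142 134 117  58  62  84  91  89]
174 [ 65  74  92  94 114 130 141 145 148 152 154 156 156 158 159 153 150 144
 143 135 112  64  68  96  99  96]
180 [ 67  95  92  94 117 134 141 148 149 152 154 158 157 157 158 155 147 146
 141 133 113  87  92  95  94  95]
186 [ 96  97  96  94 118 133 143 146 148 156 155 159 158 156 156 151 147 144
 140 136 109  76  95  95  95  95]
192 [ 94  93  91  96 118 135 144 147 151 154 156 154 156 155 151 148 147 143
 140 130 108  77  94  96  98  95]
198 [ 93  96  93  96  96  95 139 156 151 138 148 154 163 157 147 137 148 166
 160  94  87  92  95  95  96  98]
204 [ 94  95  94  94  97  97 135 158 154 137 145 156 162 153 147 136 151 165
 161 101  96  95  96  97  92  96]
[ 66  66  61  62  62  59  64 150 149 154 158 157 157 156 157 157 156 158
 153 155 162 163 162 159 157 160 159 158 135 134 149 165 225 226 226 225
 225 225 162 162 159 159 159 161]
```

The bottle has tilted and slid about 4 mm forward, so its cap lies against the lip. Release and retreat upward.

```bash
g(){ sed -n '1,6p' | tr '\n' ' ';echo; }
python3 -m creep '0 0 0 0 0.032;0 0 0 0 0.036;0 0 0 0 0.045;0 0 0 0 0.05;0 0 0 0 0.05' | g
python3 -m creep '0 0 0.02 0 0.05;0 0 0.03 0 0.05;0 0 0.03 0 0.05;-0.02 0 0.03 0 0.05;-0.02 0 0.02 0 0.05;0 0 0 0 0.05;0 0 0 0 0.05' | g
python3 look.py w15 bottle_cap bottle_mid
python3 - <<'E'
from fit import *
C=load('w15'); b=blobat('w15',(0,0),0,(0,0,1,1)); v=cv2.cvtColor(cv2.imread('pics/w15.png'),cv2.COLOR_BGR2HSV)[:,:,2]
R=Rz(np.radians(3.7))@Ry(.3); c=proj("",(R@[0.004,0,.015])+[.5385,-.2672,.082],C)[0].astype(int); print('pred mid',c,'pred cap',proj("",(R@[0.052,0,.015])+[.5385,-.2672,.082],C))
b=blobat('w15',tuple(c),118,(c[0]-45,c[1]-110,c[0]+45,c[1]+60),80);ys,xs=np.nonzero(b);print(b.sum(),xs.min(),xs.max(),ys.min(),ys.max())
# fit origin on shelf plane: x,y in world, z from plane
from scipy.optimize import minimize
def f(p):
    o=R@[p[0],p[1],0]+[.5385,-.2672,.082]; return np.abs(render(BOT,C,*o,np.radians(3.7)+p[2],.3)-b).sum()/b.sum()
r=minimize(f,[.004,0,0],method='Nelder-Mead',options=dict(initial_simplex=[[.004,0,0],[-.004,0,0],[.004,.006,0],[.004,0,.1]])); print(r.x,r.fun)
E
```

```text
time_s: 27.4 tool_pos: [0.5441, -0.2659, 0.0836] tool_rot: [180.0, 0.0, 3.8] force: [0.6, -0.1, -0.1] grip_width: 0.0485 grasp_force: 0.0 
time_s: 28.28 tool_pos: [0.5045, -0.2657, 0.2138] tool_rot: [180.0, -0.0, 3.8] force: [-0.0, 0.1, 0.4] grip_width: 0.0497 grasp_force: 0.0 
bottle_cap [(0.97, array([284.3, 105.5])), (0.73, array([ 42.8, 106.9]))]
bottle_mid [(0.9, array([282.9, 164.2]))]
cam [ 0.5863 -0.2609  0.3755] axis [-0.2961 -0.0199 -0.9549] tcp [ 0.5043 -0.2654  0.2127] [-179.9286    0.0536    3.8654]
pred mid [285 162] pred cap [[285.5682 109.0727]]
3450.0 268 303 94 203
[0.0043 0.0004 0.0023] 0.13632736572890025
```

The fit puts the bottle at x = +4.3 mm, y = 0.4 mm and in line on the shelf, all within limits. The pointer was back at zero and the arm is clear, so I'm handing in.

```bash
python3 -c "
from cell import ticket
print(ticket.sign_off())"
```

```text
the job is handed in; nothing more can be done
None
```

I pull-tested the bottle with the pointer at about 29–30 mm for over 2 s, eased it back to zero, laid the bottle on the sloped rest cap-down against the lip, and handed the job in at about 28 s; no verdict was returned, I did not re-check the bystanders, and I viewed 11 pictures against the limit of 10.

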